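# Lock the storage arm into its socket

### The arm

A 6-joint arm with a two-finger parallel gripper is mounted at the origin on the work surface. World frame = base frame: x ahead of the robot, y to its left, z up, the work surface at z = 0. Lengths are in mm, angles in degrees, forces in N, time in s.
With the tool pointing down it reaches from about 275 to 725 mm from the base axis. Payload 5.6 kg.
Tool frame: the origin (TCP) lies at the very end of the fingers, on their centre line; the grasp point (between the pads) lies 19 mm behind it; z points along the fingers, y is the direction in which the jaws open and shut (so a half turn about z gives the same grasp; the last joint's range is limited). The gripper opens to 85 mm and grips with 20 to 120 N. Pads are 22 mm wide; open, the fingers measure 114 mm over their backs; the gripper's body (76 mm by 85 mm) begins 54 mm behind the grasp point. The pads swing forward as they close: fully open they stand 13 mm farther back than shut.
Start: joints at [90.161, 14.616, 6.199, 0, -81.583, -16.306], TCP at [152.919, 528.307, 231.283] pointing down, gripper open.
Joint ranges: [-168.99, 168.99], [-69.2, 112.95], [-62.41, 85.93], [-164.36, 98.24], [-168.68, -3.75], [-174.98, 174.98]. Speed limits (degrees/s): [147.25, 147.25, 180, 180, 180, 180].

### API

Orientations are given as [roll, pitch, yaw] about the fixed x, y, z axes, in that order (R = Rz(yaw) Ry(pitch) Rx(roll)).
In Python, from station import bot gives the robot as it stands.
- The arm moves only by the tool servo_tool, never from a script. Its argument "deltas" is a list of rows, each an object with "translation": the shift along the world's x, y, z in cm, a list of three; "rotation": the turn, a rotation vector about the world's x, y, z in rad, a list of three; "hand": the closure, from -1 (fully open) to 1 (shut). A call has 1 to 10 rows; each row shifts and turns the commanded pose from where the row before left it; what a row does not reach is not made up. A row lasts 1/8 s, in which the tool goes at most 62.5 mm and 10.7 degrees, less where a joint would pass 70% of its speed; a pose out of reach is approached as far as the arm can. A call is refused whole if a number of a shift passes 6.25 or a number of a turn 0.188, either way. A call with a gripper value outside its range is refused whole. The fingers move at their own pace and stop on an object; "force" is the grip in N (left out, the last holds). Time passes only in rows, so rows that do not move let the fingers close. It gives the time, the measured TCP pose, the force and the opening at its end, in the units of the state.
- bot.sense(): the state, without advancing time (a new reading comes with each control period).
- bot.get_image(name): name is "scene" or "top" or "wrist"; returns a dict with "img" (420x560x3 uint8, red, green, blue), "fovy" (degrees; the focal length in pixels is half the picture's height over the tangent of half this angle, whatever the lens; pixels are square), "cx", "cy" (the principal point, pixels), "dist_coeffs" ([k1, k2, p1, p2, k3] as OpenCV has them; the pictures are not rectified), "world_from_camera" (4x4, takes a point from camera to world coordinates). Camera axes: x right, y down, z forward; pixel columns grow to the right and rows downward; lengths in mm; the calibration is good to about 2 mm. A picture is of the moment at which its call begins. There is no depth.
- bot.close_job(): hands the job in, once; it reports no verdict.
The state is a dict: "clock": time; "joint_pos": joint angles; "joint_vel": joint speeds; "joint_torque": joint torques, N m; "tool_pos": TCP position; "tcp_rot": TCP orientation; "ft_force": force on the tool from outside, world axes, zero at the start; "ft_torque": the same for the moment, N m; "opening": opening from 0.0 (shut) to 1.0 (fully open).
Only numpy, scipy, OpenCV 4.12 (cv2) and the standard library are available. Lean on these libraries where they do the work, as an engineer would, in place of code of your own. Each camera call takes 0.05 s, during which the arm holds its last target.

### The job

Fit the yellow storage bar into the blue square socket on the bench: squeeze its red spring button flush so that it passes under the mouth of the socket, then slide the bar in gently until the button pops out through the hole in the socket's side. Let go and leave the bar locked there, without forcing it against the socket and without disturbing the loose fittings on the bench.

Things in the scene. Friction and masses are not known exactly. Their poses are not given: they have to be found in the camera images.
- bar: Yellow square tube 30 x 30 mm, 0.2 kg, balancing 9 mm ahead of its button, loose on the bench. Origin: on its underside below the button's axis. +x runs to the black nose, ending 60 mm ahead (last 12 mm taper to 21 mm square); +y: button's side; z up. A black end plate (22 mm above bar's top) lies 110 to 120 mm back; a round push knob on the bar's axis ends 130 mm back.
- bar_front (a point): Centre of the tip of the bar's black nose, 60 mm ahead of the button's axis and 15 mm above the underside.
- button (a joint): Spring button of the bar, m: 0 = fully out (8 mm proud of the bar's side), 0.008 = flush. Spring force 2.5 N when out, 6 N when flush. It moves along the bar's y only.
- button_top (a point): Centre of the button's flat outer end. Red, round, 14 mm across, straight-sided (no ramp: if it is not pressed flush its edge blocks against the socket's mouth), axis 15 mm above the bar's underside. It may be pressed on any part of its end: if only its rear half is held down, the front half is free to go under the mouth of the socket.
- receiver: Dark blue square steel socket, fixed, on a pedestal and a 10 mm foot plate bolted to the bench. Origin: on the bench under the middle of the mouth. +x points into the socket (the bar goes in along +x, with the bar's +y on the socket's +y side); +z up. Inside 33 x 33 mm, walls 3 mm, 115 mm long, open at both ends, level axis 70 mm above the bench. The foot plate is 120 x 100 mm and starts 5 mm behind the mouth.
- receiver_mouth (a point): Centre of the socket's open mouth, 70 mm above the bench; axes as the receiver's.
- receiver_hole (a point): Centre of the 17 x 17 mm hole in the socket's +y wall, on its outer face: 45 mm in from the mouth, 19.5 mm to +y of the axis. The button springs out through it and locks the bar both ways. With the button under the wall the bar slides in with a push of under 10 N if it is kept straight; once locked it goes no further.
- step_plug: Loose dark iron stepped pipe plug, 72 mm across, 44 mm high, 0.7 kg; leave alone. Origin: centre of the underside.
- hex_plug: Loose pipe plug with hexagon head, 50 mm across, 46 mm high; leave alone. Origin: centre of the underside.
- pipe_ring: Loose brass pipe ring, 80 mm across, 24 mm high; leave alone. Origin: centre of the underside.
There are look-alikes about, which are no part of the job. What is meant by the bar is not white, and is the smaller of those in its own colour. Several things look just like the receiver: the one meant starts farthest to the robot's left.

How it is judged (in metres and radians):
On the way:
1. the button is held in by the inside of the socket, past its mouth (x of button_top in the frame of receiver_mouth between 0.008 and 0.038 m and value of joint button above 0.004 m and distance between button_top and receiver_hole below 0.05 m), for 0.1 s.
At the end, for the whole second after the job is handed in: The bar is in the socket, its button centred within 4 mm along and 5 mm in height in the side hole, out again (under 2 mm pressed) and at least 1 mm proud of the socket's outer face; bar in line with the socket within 0.08 rad, at rest and released; the loose fittings where they were (value of joint button below 0.002 m and x of button_top in the frame of receiver_hole between -0.004 and 0.004 m and z of button_top in the frame of receiver_hole between -0.005 and 0.005 m and y of button_top in the frame of receiver_hole above 0.001 m and angle between the x axis of bar and the x axis of receiver, either way round below 0.08 rad and linear speed of bar below 0.02 m/s); the robot touches nothing.
It fails at once if the bar is forced against the socket with more than 30 N (contact force between bar and receiver above 30 N).
It fails at once if the gripper pushes on the socket with more than 25 N (contact force between the arm and receiver above 25 N).
It fails at once if the stepped plug is moved more than 15 mm (distance of step_plug from where it was at the start of the episode above 0.015 m).
It fails at once if the hexagon plug is moved more than 15 mm (distance of hex_plug from where it was at the start of the episode above 0.015 m).
It fails at once if the brass ring is moved more than 15 mm (distance of pipe_ring from where it was at the start of the episode above 0.015 m).
It also fails if it takes over 62 s, if anything falls off the work surface, if the arm or the gripper's body presses on something with over 40 N, if the wrist force passes 120 N, or if a joint passes its speed limit or range.

## Working session

There is one attempt and no reset: what is moved stays moved. The work goes in short steps, Python scripts to look and compute and a tool call to move; the robot and the scene stay as the last step left them, time stands still between calls to the robot, and variables do not carry over. Pictures are saved under pics/ and viewed, and the job is handed in when it is done.

Besides the shell and the picture viewer there is one more tool, called as a command line: name --argument value ..., lists and objects as JSON in quotes. servo_tool: Moves the arm, as the interface text tells. Its arguments: {"type":"object","properties":{"deltas":{"type":"array","items":{"type":"object","properties":{"translation":{"type":"array","items":{"type":"number"}},"rotation":{"type":"array","items":{"type":"number"}},"hand":{"type":"number"}}}},"force":{"type":"number"}},"required":["deltas"]}

```bash
ls; mkdir -p pics; cat > h.py <<'E'
from station import bot
import numpy as np, cv2
def grab(n,fn):
    d=bot.get_image(n); cv2.imwrite('pics/'+fn+'.png',d['img'][:,:,::-1])
    np.save('pics/'+fn+'.npy',d,allow_pickle=True); return d
def load(fn): return np.load('pics/'+fn+'.npy',allow_pickle=True).item()
def K(d):
    h=d['img'].shape[0]; f=h/2/np.tan(np.radians(d['fovy'])/2)
    return np.array([[f,0,d['cx']],[0,f,d['cy']],[0,0,1.]])
def ray(d,uv):
    p=cv2.undistortPoints(np.array([[uv]],float),K(d),np.array(d['dist_coeffs'],float))[0,0]
    T=np.array(d['world_from_camera']); return T[:3,3],T[:3,:3]@np.array([p[0],p[1],1])
def atz(d,uv,z):
    o,r=ray(d,uv); return o+r*(z-o[2])/r[2]
def proj(d,P):
    T=np.linalg.inv(np.array(d['world_from_camera'])); P=np.array(P,float).reshape(-1,3)
    return cv2.projectPoints(P,cv2.Rodrigues(T[:3,:3])[0],T[:3,3],K(d),np.array(d['dist_coeffs'],float))[0][:,0]
E
python3 - <<'E'
from h import *
for n in ['scene','top','wrist']:
    d=grab(n,n+'0'); print(n,d['fovy'],np.round(d['world_from_camera'],2).tolist())
print(bot.sense())
E
```

```text
pics
scene 51.49375501538011 [[0.54, 0.47, -0.7, 1202.3], [0.84, -0.29, 0.45, -498.1], [0.01, -0.83, -0.55, 638.22], [0.0, 0.0, 0.0, 1.0]]
top 48.663351777413624 [[-0.03, -0.99, 0.11, 384.92], [-1.0, 0.03, -0.02, 2.81], [0.01, -0.11, -0.99, 1211.03], [0.0, 0.0, 0.0, 1.0]]
wrist 71.51576699065451 [[-0.28, -0.92, -0.28, 224.91], [-0.96, 0.27, 0.08, 507.84], [0.0, 0.29, -0.96, 372.61], [0.0, 0.0, 0.0, 1.0]]
{'clock': 0.15, 'joint_pos': array([ 9.01606416e+01,  1.46459102e+01,  6.14877645e+00, -1.76296926e-02,
       -8.15832163e+01, -1.63058095e+01]), 'joint_vel': array([-0.00099104, -0.06697078,  0.14979503,  0.11203766, -0.03979175,
       -0.03864072]), 'joint_torque': array([-6.87144384e-04, -3.86941516e+01,  2.38077486e+01,  5.36666572e+00,
       -4.61627074e-03, -2.27798537e-06]), 'tool_pos': array([152.81008917, 527.97244523, 230.61203669]), 'tcp_rot': array([ 1.79917986e+02, -5.82468259e-03, -1.61477565e+01]), 'ft_force': array([-0.16879025,  0.205767  , -0.39583249]), 'ft_torque': array([-0.03509277, -0.00308587,  0.0143435 ]), 'opening': 1.0023479356880105}
```

View pics/scene0.png

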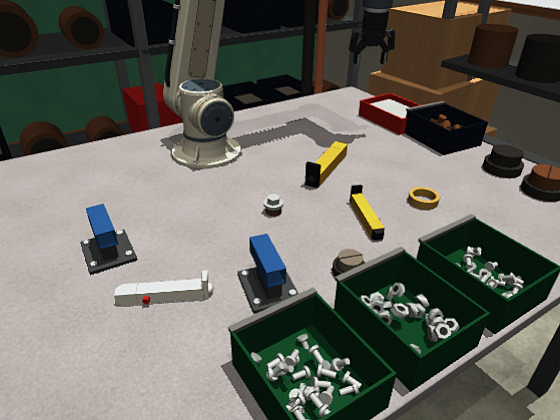

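View pics/top0.png

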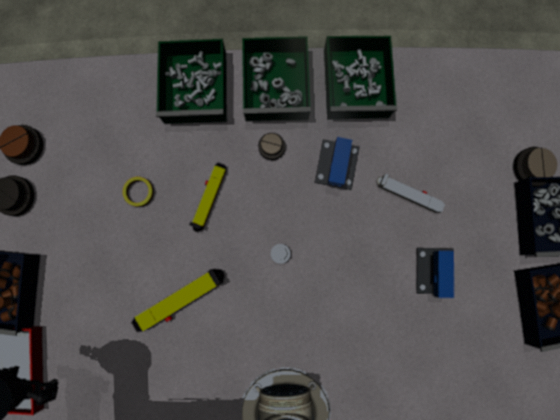

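View pics/wrist0.png

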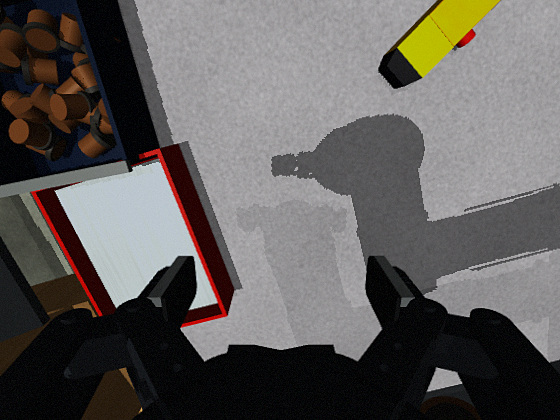

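```bash
python3 - <<'E'
from h import *
s=load('scene0')['img'][:,:,::-1]; t=load('top0')['img'][:,:,::-1]
a=cv2.resize(s[150:320,220:400],None,fx=4,fy=3.5,interpolation=cv2.INTER_CUBIC)
b=cv2.resize(t[120:240,170:370],None,fx=4,fy=4,interpolation=cv2.INTER_CUBIC)
cv2.imwrite('pics/a.png',a);cv2.imwrite('pics/b.png',b)
E
```

```text
(no output)
```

View pics/a.png

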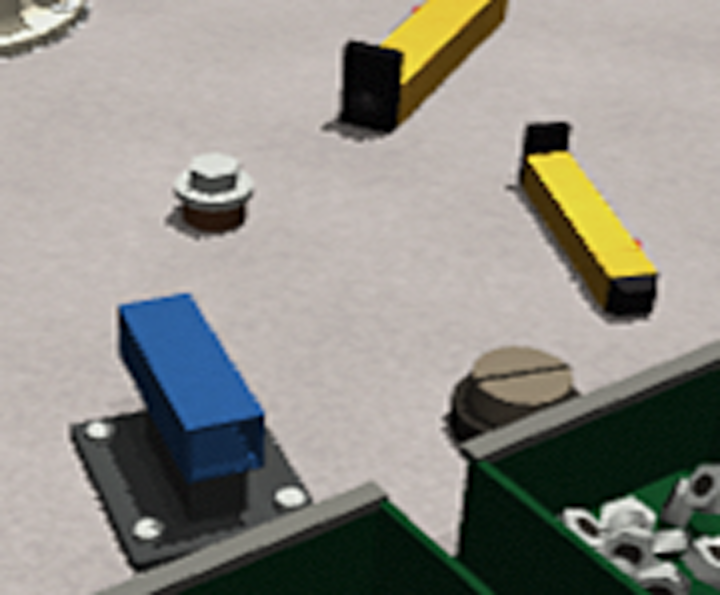

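View pics/b.png

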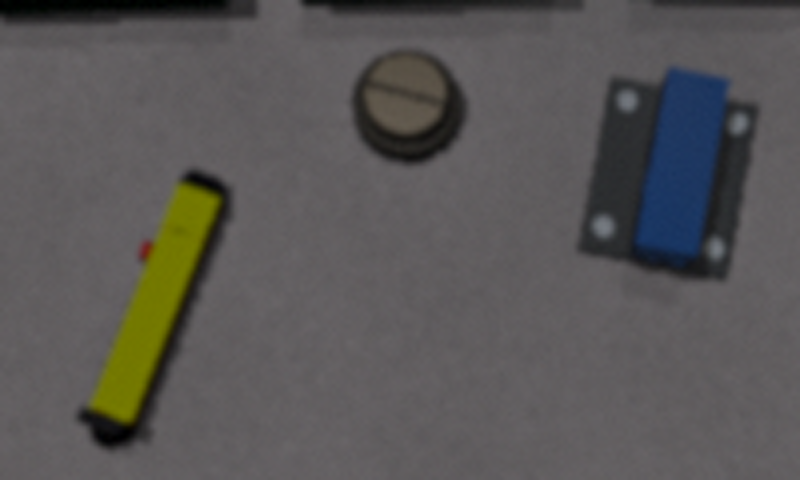

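```bash
python3 - <<'E'
from h import *
d=load('top0')
f=lambda u,v:(170+u/4,120+v/4)
P=lambda n,u,v,z:print(n,np.round(atz(d,f(u,v),z),1))
P('btn',145,252,15)
for p in [(185,182),(222,196),(133,425),(92,408)]: P('bartop',*p,30)
for p in [(668,68),(728,78),(696,258),(635,248)]: P('tubetop',*p,89.5)
for p in [(612,78),(757,105),(725,280),(578,250)]: P('plate',*p,10)
P('step',408,95,44); print('ring',atz(d,(138,192),24),'hex',atz(d,(281,254),46))
from scipy.spatial.transform import Rotation as R
w=load('wrist0');T=np.array(w['world_from_camera']);s=bot.sense()
Rt=R.from_euler('xyz',[180,0,-16.15],degrees=True).as_matrix()
print(Rt.T@(T[:3,3]-s['tool_pos'])); print(Rt.T@T[:3,:3])
E
```

```text
btn [596.2 187.2  15. ]
bartop [638.7 158.5  30. ]
bartop [628.8 134.6  30. ]
bartop [481.8 193.8  30. ]
bartop [493.5 220.1  30. ]
tubetop [ 690.  -150.    89.5]
tubetop [ 682.8 -187.3   89.5]
tubetop [ 569.8 -161.9   89.5]
tubetop [ 577.  -124.6   89.5]
plate [ 705.6 -123.2   10. ]
plate [ 685.1 -219.3   10. ]
plate [ 567.8 -192.1   10. ]
plate [590.3 -96.1  10. ]
step [688.6  12.4  44. ]
ring [576.46951861 365.4649115   24.        ] hex [405.42323328  -2.61639064  46.        ]
[  74.8508458    -0.71246019 -142.00153618]
[[ 3.83326610e-04 -9.56409389e-01 -2.92028994e-01]
 [ 9.99999014e-01 -2.78180318e-05  1.40373616e-03]
 [-1.35067012e-03 -2.92029244e-01  9.56408436e-01]]
```

servo_tool --deltas '[{"translation":[2,-1.6,-0.4],"rotation":[0,0,-0.011],"hand":-1},{"translation":[4.2,-3.4,-0.8],"rotation":[0,0,-0.011],"hand":-1},{"translation":[4.3,-3.4,-0.8],"rotation":[0,0,-0.011],"hand":-1},{"translation":[4.3,-3.4,-0.8],"rotation":[0,0,-0.011],"hand":-1},{"translation":[4.3,-3.4,-0.8],"rotation":[0,0,-0.011],"hand":-1},{"translation":[4.3,-3.4,-0.8],"rotation":[0,0,-0.011],"hand":-1},{"translation":[4.3,-3.4,-0.8],"rotation":[0,0,-0.011],"hand":-1},{"translation":[4.3,-3.4,-0.8],"rotation":[0,0,-0.011],"hand":-1},{"translation":[4.3,-3.4,-0.8],"rotation":[0,0,-0.011],"hand":-1},{"translation":[4.2,-3.4,-0.8],"rotation":[0,0,-0.011],"hand":-1}]'

```text
clock: 1.4
tool_pos: [559.1, 205.0, 154.7]
tcp_rot: [180.0, 0.0, -22.5]
ft_force: [0.9, 0.9, -0.0]
opening: 0.999
```

servo_tool --deltas '[{"translation":[2,-1.6,-0.4],"hand":-1},{"translation":[0,0,0],"hand":-1}]'

```text
validation failed for argument at $.de...
```

```bash
python3 - <<'E'
from h import *
grab('wrist','w1'); s=bot.sense(); print(s['clock'],s['tool_pos'],s['tcp_rot'],s['joint_pos'])
E
```

```text
1.45 [562.14362307 200.6037633  152.8685213 ] [ 1.79788442e+02  3.60359370e-03 -2.26944879e+01] [ 34.70092125  21.87314042   4.93809145   0.11587937 -73.24514414
  32.57101756]
```

View pics/w1.png

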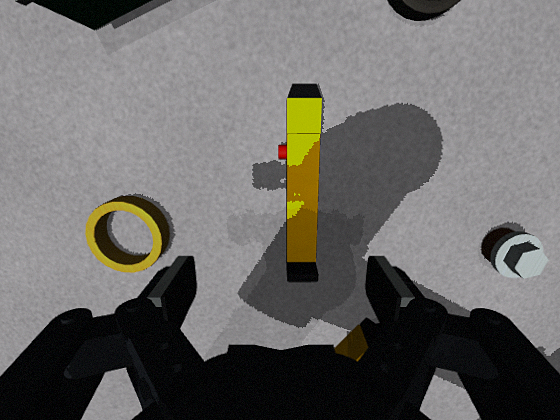

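```bash
python3 - <<'E'
from h import *
w=load('w1')['img'][:,:,::-1]
cv2.imwrite('pics/c.png',cv2.resize(w[75:290,250:360],None,fx=2.75,fy=2.75,interpolation=cv2.INTER_CUBIC))
E
```

```text
(no output)
```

View pics/c.png

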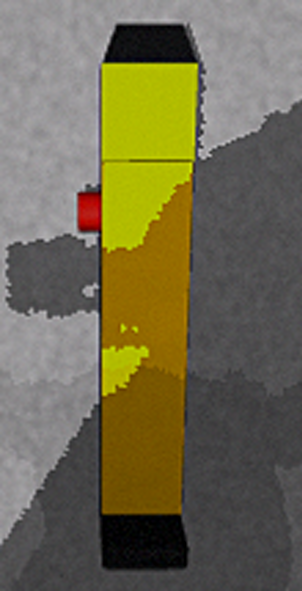

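```bash
cat >> h.py <<'E'
from scipy.optimize import least_squares
def fit(ds,x0,z0=0):
    # ds: list of (d, uv list, local xyz list)
    def g(q):
        c,s=np.cos(q[2]),np.sin(q[2]); R=np.array([[c,-s,0],[s,c,0],[0,0,1]])
        return np.concatenate([(proj(d,np.array(L,float)@R.T+[q[0],q[1],z0])-np.array(uv)).ravel() for d,uv,L in ds])
    r=least_squares(g,x0,x_scale=[1,1,.01]); return r.x,np.round(r.fun.reshape(-1,2),1)
E
python3 - <<'E'
from h import *
d=load('w1')
L=[(48,15,30),(48,-15,30),(-110,15,30),(-110,-15,30),(60,10.5,25.5),(60,-10.5,25.5),(0,23,15)]
uv=[(102,63),(197,63),(102,515),(182,515),(117,25),(186,25),(78,212)]
uv=[(250+(a+.5)/2.75-.5,75+(b+.5)/2.75-.5) for a,b in uv]
q,r=fit([(d,uv,L)],[590,170,-.39]);print(q[:2],np.degrees(q[2]));print(r)
c,s=np.cos(q[2]),np.sin(q[2])
for a in (-10,-11,-12):print(a,q[0]+c*a,q[1]+s*a)
print(bot.sense()['tool_pos'],bot.sense()['clock'])
# tool tips as seen
E
```

```text
[590.54511522 170.20762587] -22.28783784605388
[[ 0.3  0.1]
 [ 0.5  0.1]
 [-0.2  0.5]
 [ 0.1  0.4]
 [-0.  -0.4]
 [-0.9 -0.4]
 [ 0.2 -0. ]]
-10 581.2922127698456 174.0002234417829
-11 580.366922525286 174.3794831988395
-12 579.4416322807263 174.75874295589608
[562.14362307 200.6037633  152.8685213 ] 1.45
```

servo_tool --deltas '[{"translation":[0.8,-1.1,-1.5],"rotation":[0,0,0.001],"hand":-1},{"translation":[0.8,-1.1,-2.0],"rotation":[0,0,0.001],"hand":-1},{"translation":[0.65,-1.0,-1.5],"rotation":[0,0,0.001],"hand":-1},{"translation":[0,0,0],"rotation":[0,0,0],"hand":-1},{"translation":[0,0,0],"rotation":[0,0,0],"hand":-1},{"translation":[0,0,0],"rotation":[0,0,0],"hand":-1}]' --force 40

```text
clock: 2.2
tool_pos: [580.7, 175.0, 106.2]
tcp_rot: [-179.9, -0.1, -22.2]
ft_force: [0.5, 0.2, -0.1]
opening: 0.999
```

```bash
python3 - <<'E'
from h import *
d=grab('wrist','w2'); s=bot.sense(); print(s['clock'],s['tool_pos'],s['tcp_rot'],s['ft_force'])
cv2.imwrite('pics/w2b.png',cv2.resize(d['img'][100:420,140:420,::-1],None,fx=1.8,fy=1.8))
E
```

```text
2.25 [580.61466158 174.96492526 106.18415525] [-1.79926231e+02 -5.90690414e-02 -2.22328093e+01] [-0.04616829  1.06884824  0.274569  ]
```

View pics/w2.png

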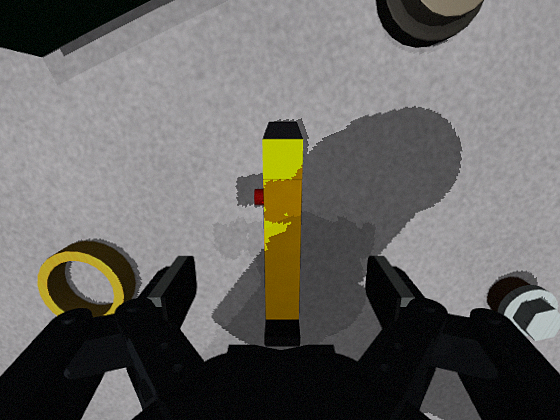

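```bash
python3 - <<'E'
from h import *
w=load('w2')['img'][:,:,::-1]
cv2.imwrite('pics/c2.png',cv2.resize(w[110:355,230:330],None,fx=2.4,fy=2.4,interpolation=cv2.INTER_CUBIC))
E
```

```text
(no output)
```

View pics/c2.png

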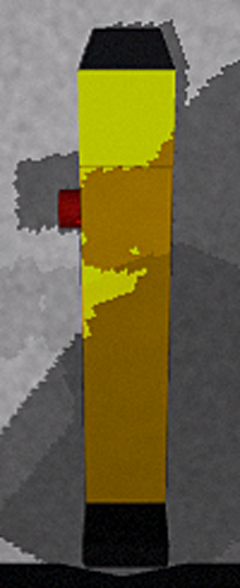

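```bash
python3 - <<'E'
from h import *
d=load('w2')
L=[(48,15,30),(48,-15,30),(-110,15,30),(-110,-15,30),(60,10.5,25.5),(60,-10.5,25.5),(0,23,15)]
uv=[(78,70),(175,70),(86,502),(168,502),(94,28),(160,28),(59,208)]
uv=[(230+(a+.5)/2.4-.5,110+(b+.5)/2.4-.5) for a,b in uv]
q,r=fit([(d,uv,L)],[590,170,-.39]);print(q[:2],np.degrees(q[2]));print(r)
c,s=np.cos(q[2]),np.sin(q[2])
for a in (-10,-11,-12):print(a,q[0]+c*a,q[1]+s*a)
E
```

```text
[590.97594733 170.03668417] -22.082776876781683
[[-0.2 -0.4]
 [ 0.3 -0.5]
 [ 0.2  0.8]
 [-0.4  0.7]
 [-0.7  0. ]
 [ 0.3 -0.1]
 [ 0.4 -0. ]]
-10 581.7095305078213 173.7961414824234
-11 580.7828888257204 174.1720872138702
-12 579.8562471436195 174.54803294531706
```

servo_tool --deltas '[{"translation":[0,-0.03,-3],"rotation":[0,0,0.001],"hand":-1},{"translation":[0,-0.03,-4],"rotation":[0,0,0.001],"hand":-1},{"translation":[0,-0.02,-2.5],"rotation":[0,0,0],"hand":-1},{"translation":[0,0,-0.6],"rotation":[0,0,0],"hand":-1},{"translation":[0,0,0],"rotation":[0,0,0],"hand":-1},{"translation":[0,0,0],"rotation":[0,0,0],"hand":-1}]'

```text
clock: 3.0
tool_pos: [581.4, 174.1, 5.9]
tcp_rot: [-179.9, -0.1, -22.1]
ft_force: [-1.0, 0.1, -0.7]
opening: 1.0
```

```bash
python3 - <<'E'
from h import *
d=grab('wrist','w3'); s=bot.sense(); print(s['clock'],s['tool_pos'],s['tcp_rot'],s['ft_force'])
E
```

```text
3.05 [581.29496737 173.99642251   5.74647368] [-1.79888637e+02 -9.86117203e-02 -2.21494636e+01] [0.28283891 0.27197989 0.16564809]
```

View pics/w3.png

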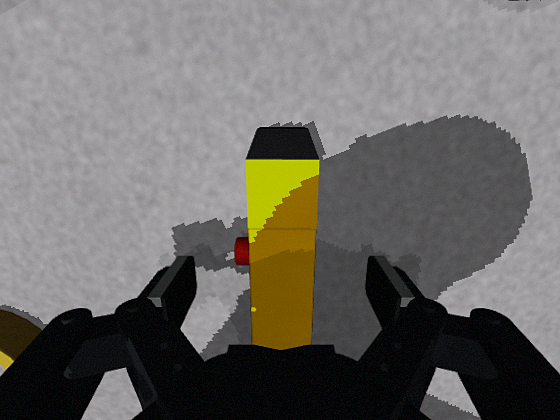

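servo_tool --deltas '[{"translation":[-0.1,0.03,0],"rotation":[0,0,0],"hand":0},{"translation":[0,0,0],"rotation":[0,0,0],"hand":0.0},{"translation":[0,0,0],"rotation":[0,0,0],"hand":0.0},{"translation":[0,0,0],"rotation":[0,0,0],"hand":0.0}]'

```text
clock: 3.55
tool_pos: [579.8, 174.1, 4.6]
tcp_rot: [-180.0, -0.0, -22.2]
ft_force: [-0.3, 0.8, 1.2]
opening: 0.498
```

```bash
python3 - <<'E'
from h import *
d=grab('wrist','w4'); s=bot.sense(); print(s['clock'],s['tool_pos'],s['tcp_rot'],s['ft_force'])
E
```

```text
3.6 [579.85664227 174.17279982   4.60238008] [-1.79946348e+02 -4.05103260e-02 -2.21519422e+01] [0.34498792 2.34036852 0.61061773]
```

View pics/w4.png

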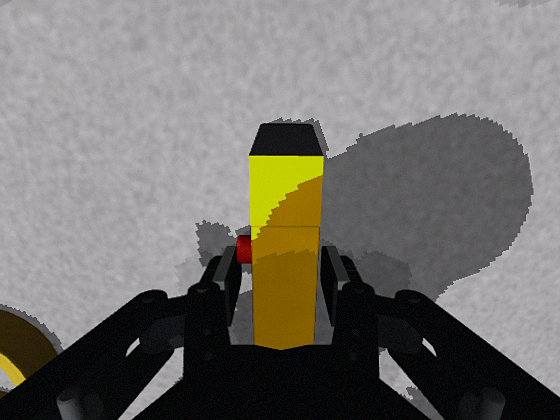

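servo_tool --deltas '[{"translation":[0,0,0],"rotation":[0,0,0],"hand":1},{"translation":[0,0,0],"rotation":[0,0,0],"hand":1},{"translation":[0,0,0],"rotation":[0,0,0],"hand":1},{"translation":[0,0,0],"rotation":[0,0,0],"hand":1},{"translation":[0,0,0],"rotation":[0,0,0],"hand":1},{"translation":[0,0,0],"rotation":[0,0,0],"hand":1}]' --force 50

```text
clock: 4.35
tool_pos: [579.5, 172.9, 5.3]
tcp_rot: [179.9, -0.0, -22.1]
ft_force: [-1.4, -2.7, 8.1]
opening: 0.338
```

```bash
python3 - <<'E'
from h import *
d=grab('wrist','w5'); s=bot.sense(); print(s['clock'],s['tool_pos'],s['tcp_rot'],s['ft_force'],s['opening'])
cv2.imwrite('pics/w5b.png',cv2.resize(d['img'][110:360,190:380,::-1],None,fx=2.4,fy=2.4,interpolation=cv2.INTER_CUBIC))
E
```

```text
4.4 [579.53128738 172.86677108   5.29606714] [ 1.79921592e+02 -4.44012210e-02 -2.21354752e+01] [-1.71656411 -2.39991244  7.92692847] 0.3396258549057278
```

View pics/w5b.png

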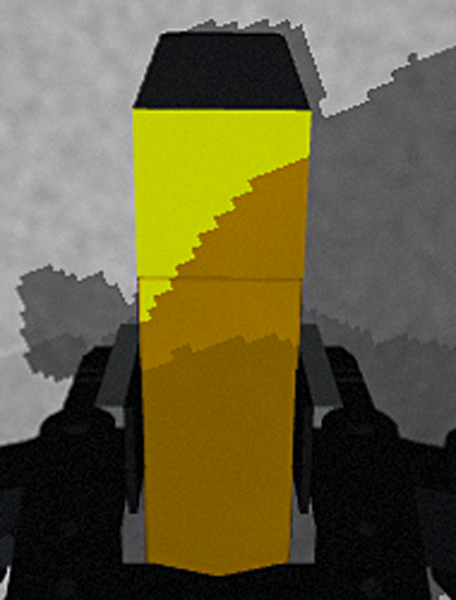

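```bash
python3 - <<'E'
from h import *
d=load('w5'); g=lambda a,b:(190+(a+.5)/2.4-.5,110+(b+.5)/2.4-.5)
L=[(48,15,30),(48,-15,30),(60,10.5,25.5),(60,-10.5,25.5)]
uv=[g(*p) for p in [(133,109),(311,109),(165,34),(285,34)]]
q,r=fit([(d,uv,L)],[590,170,-.39]);print(q[:2],np.degrees(q[2]));print(r)
c,s=np.cos(q[2]),np.sin(q[2]);Ri=np.array([[c,s],[-s,c]])
t=bot.sense()['tool_pos'][:2];print('tcp local',Ri@(t-q[:2]))
for p in [(136,325),(303,325)]:
  for z in (0,5,8): print(z,Ri@(atz(d,g(*p),z)[:2]-q[:2]))
for p in [(97,405),(343,405)]:
  for z in (30,35,40,45): print(z,Ri@(atz(d,g(*p),z)[:2]-q[:2]))
E
```

```text
[590.64868298 168.52935401] -22.55469368043829
[[ 0.2 -0.3]
 [ 0.9  0.3]
 [-1.5 -0.2]
 [ 0.5  0.2]]
tcp local [-11.9307505   -0.25858128]
0 [-5.26261194 19.31693821]
5 [-2.95607927 18.699019  ]
8 [-1.57215968 18.32826746]
0 [ -4.98872599 -19.10013733]
5 [ -2.69147897 -18.41559005]
8 [ -1.31313076 -18.00486169]
30 [-8.13376906 23.50557744]
35 [-5.11602542 22.55158921]
40 [-2.09828178 21.59760098]
45 [ 0.91946186 20.64361276]
30 [ -7.8079828 -23.3597653]
35 [ -4.80410498 -22.31911308]
40 [ -1.80022716 -21.27846086]
45 [  1.20365066 -20.23780864]
```

servo_tool --deltas '[{"translation":[0,0,1],"rotation":[0,0,0],"hand":1},{"translation":[0,0,3],"rotation":[0,0,0],"hand":1},{"translation":[0,0,5],"rotation":[0,0,0.02],"hand":1},{"translation":[0,-2,4],"rotation":[0,0,0.02],"hand":1},{"translation":[-0.3,-4,1.5],"rotation":[0,0,0.03],"hand":1},{"translation":[-0.4,-4.5,0],"rotation":[0,0,0.03],"hand":1},{"translation":[-0.4,-4.2,0],"rotation":[0,0,0.03],"hand":1},{"translation":[-0.4,-2,0],"rotation":[0,0,0.03],"hand":1},{"translation":[-0.4,-1,0],"rotation":[0,0,0.006],"hand":1},{"translation":[0,0,0],"rotation":[0,0,0],"hand":1}]'

```text
clock: 5.65
tool_pos: [559.9, -3.3, 149.1]
tcp_rot: [180.0, 0.0, -12.7]
ft_force: [-0.4, 0.3, -2.3]
opening: 0.336
```

```bash
python3 - <<'E'
from h import *
d=grab('wrist','w6'); s=bot.sense(); print(s['clock'],s['tool_pos'],s['tcp_rot'],s['ft_force'],s['opening'])
E
```

```text
5.7 [560.24284938  -2.76754911 149.17704194] [-1.79990972e+02  2.46796334e-02 -1.26738897e+01] [ 0.89962284  0.24937895 -3.39962039] 0.34266999599138553
```

View pics/w6.png

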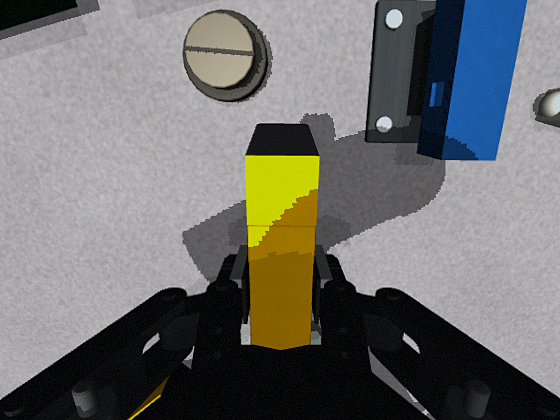

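```bash
python3 - <<'E'
from h import *
w=load('w6')['img'][:,:,::-1]
cv2.imwrite('pics/c6.png',cv2.resize(w[0:175,350:540],None,fx=4,fy=3.4,interpolation=cv2.INTER_CUBIC))
E
```

```text
(no output)
```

View pics/c6.png

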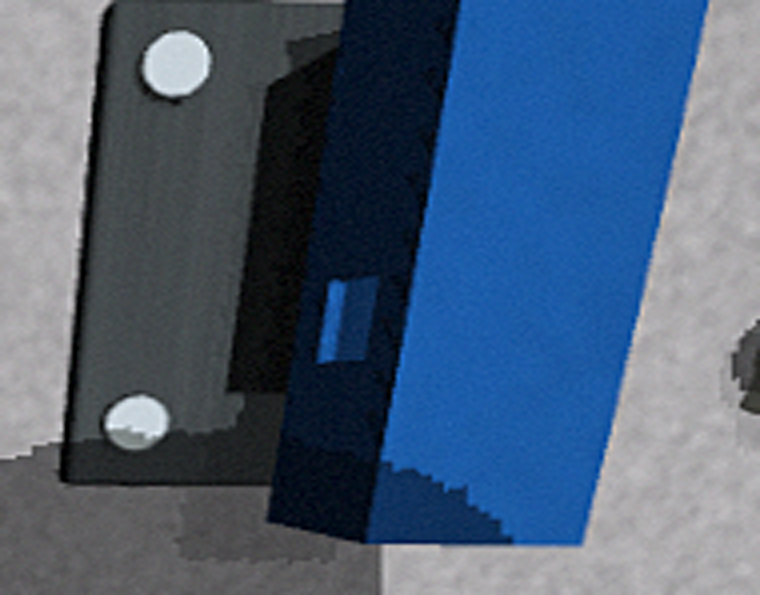

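```bash
python3 - <<'E'
from h import *
d=load('w6'); g=lambda a,b:(350+(a+.5)/4-.5,0+(b+.5)/3.4-.5)
L=[(0,19.5,89.5),(0,-19.5,89.5),(0,19.5,50.5),(53.5,19.5,78.5),(36.5,19.5,78.5),(53.5,19.5,61.5),(36.5,19.5,61.5)]
uv=[g(*p) for p in [(367,543),(582,545),(268,521),(379,277),(364,360),(328,281),(317,362)]]
q,r=fit([(d,uv,L)],[573,-143,-.22]);print(q[:2],np.degrees(q[2]));print(r)
A=atz(d,g(367,543),89.5);B=atz(d,g(458,1),89.5);print('edgeyaw',np.degrees(np.arctan2(*(B-A)[1::-1])))
A=atz(d,g(582,545),89.5);B=atz(d,g(709,1),89.5);print('edgeyaw',np.degrees(np.arctan2(*(B-A)[1::-1])))
t=load('top0');h=lambda u,v:(170+u/4-.375,120+v/4-.375)
L2=[(0,19.5,89.5),(0,-19.5,89.5),(115,19.5,89.5),(115,-19.5,89.5)]
uv2=[h(*p) for p in [(635,248),(696,258),(668,68),(728,78)]]
q,r=fit([(t,uv2,L2)],[573,-143,-.22]);print(q[:2],np.degrees(q[2]))
q,r=fit([(t,uv2,L2),(d,uv,L)],[573,-143,-.22]);print(q[:2],np.degrees(q[2]));print(r)
E
```

```text
[ 576.30569438 -141.02368034] -12.381283589292318
[[-0.2  0.8]
 [ 0.6  0.3]
 [-0.2  0.4]
 [-0.3 -1.6]
 [-0.   0.1]
 [ 0.2 -0.1]
 [-0.1  0.3]]
edgeyaw -12.48188777739625
edgeyaw -13.01026308416939
[ 574.73753953 -142.62423575] -12.495930993554781
[ 576.19557888 -140.99586164] -12.608276052976915
[[-0.7 -1. ]
 [-0.4 -0.5]
 [-0.9 -0.6]
 [-0.5 -0.1]
 [-0.2  0.9]
 [ 0.5  0.5]
 [-0.3  0.5]
 [ 0.  -1.5]
 [ 0.2  0.2]
 [ 0.5 -0. ]
 [ 0.1  0.3]]
```

servo_tool --deltas '[{"translation":[-1.5,-1.8,0],"rotation":[0,0,0.003],"hand":1},{"translation":[-3,-3.8,0],"rotation":[0,0,0],"hand":1},{"translation":[-3,-3.8,0],"rotation":[0,0,0],"hand":1},{"translation":[-1.5,-1.7,0],"rotation":[0,0,0],"hand":1},{"translation":[-0.3,-0.3,0],"rotation":[0,0,0],"hand":1},{"translation":[0,0,0],"rotation":[0,0,0],"hand":1},{"translation":[0,0,0],"rotation":[0,0,0],"hand":1}]'

```text
clock: 6.58
tool_pos: [468.2, -116.4, 149.2]
tcp_rot: [-180.0, -0.0, -12.4]
ft_force: [1.0, -0.4, -2.7]
opening: 0.34
```

```bash
python3 - <<'E'
from h import *
d=grab('wrist','w7'); s=bot.sense(); print(s['clock'],s['tool_pos'],s['tcp_rot'],s['ft_force'],s['opening'])
cv2.imwrite('pics/w7b.png',cv2.resize(d['img'][0:210,160:400,::-1],None,fx=3.2,fy=2.8,interpolation=cv2.INTER_CUBIC))
E
```

```text
6.625 [ 468.08094553 -116.4894919   149.14671719] [-1.79995696e+02  6.34994737e-04 -1.24239873e+01] [-0.13033516  0.41084449 -2.88346383] 0.344478716809841
```

View pics/w7b.png

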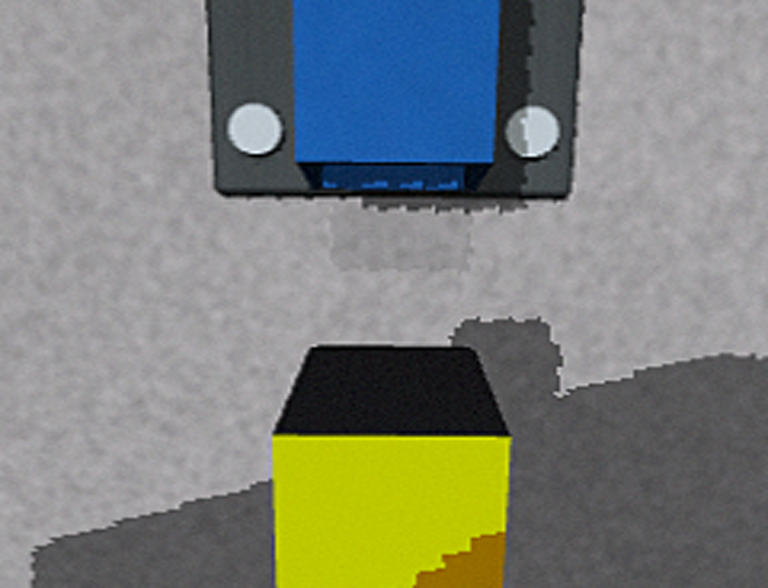

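```bash
cat > rel.py <<'E'
from h import *
def rel(d,buv,ruv,tcp,zoff=-5.3,rL=[(0,19.5,89.5),(0,-19.5,89.5)]):
    L=[(48,15,30),(48,-15,30),(60,10.5,25.5),(60,-10.5,25.5)]
    b,rb=fit([(d,buv,L)],[tcp[0]+12,tcp[1]-2,-.22],z0=tcp[2]+zoff)
    r,rr=fit([(d,ruv,rL)],[576,-141,-.218])
    c,s=np.cos(r[2]),np.sin(r[2]);Ri=np.array([[c,s],[-s,c]])
    print('bar',b[:2],np.degrees(b[2]),rb.tolist());print('rec',r[:2],np.degrees(r[2]),rr.tolist())
    print('button in mouth frame',Ri@(b[:2]-r[:2]),'dyaw',np.degrees(b[2]-r[2]))
E
python3 - <<'E'
from rel import *
d=load('w7'); g=lambda a,b:(160+(a+.5)/3.2-.5,(b+.5)/2.8-.5)
tcp=[468.1,-116.5,149.1]
buv=[g(*p) for p in [(273,435),(510,436),(313,347),(473,347)]]
ruv=[g(*p) for p in [(296,162),(491,162),(294,1),(499,1)]]
# use points along the edges: local x of row0 unknown -> compute from edges
A=[atz(d,p,89.5) for p in ruv]; 
for i,j in((0,2),(1,3)): print(np.degrees(np.arctan2(*(A[j]-A[i])[1::-1])),np.linalg.norm(A[j]-A[i]))
l1=np.linalg.norm(A[2]-A[0]);l2=np.linalg.norm(A[3]-A[1])
rel(d,buv,ruv,tcp,rL=[(0,19.5,89.5),(0,-19.5,89.5),(l1,19.5,89.5),(l2,-19.5,89.5)])
E
```

```text
-13.155519128275635 31.905140989840316
-13.471958459544382 31.911597982278668
bar [ 480.00506599 -118.84570608] -12.70750336332636 [[-0.2, -0.2], [0.6, -0.1], [-1.2, 0.0], [0.8, 0.3]]
rec [ 576.13083389 -141.03821339] -12.721187713393261 [[-0.2, -0.2], [0.7, 0.2], [-0.6, -0.2], [0.1, 0.2]]
button in mouth frame [-98.65312997   0.48019085] dyaw 0.013684350066900794
```

servo_tool --deltas '[{"translation":[-0.01,-0.05,-2],"rotation":[0,0,0],"hand":1},{"translation":[0,0,-3],"rotation":[0,0,0],"hand":1},{"translation":[0,0,-2.5],"rotation":[0,0,0],"hand":1},{"translation":[0,0,-1.38],"rotation":[0,0,0],"hand":1},{"translation":[0,0,0],"rotation":[0,0,0],"hand":1},{"translation":[0,0,0],"rotation":[0,0,0],"hand":1},{"translation":[0,0,0],"rotation":[0,0,0],"hand":1}]'

```text
clock: 7.5
tool_pos: [468.1, -117.7, 61.5]
tcp_rot: [-180.0, -0.1, -12.5]
ft_force: [0.6, 0.2, -3.1]
opening: 0.34
```

```bash
python3 - <<'E'
from h import *
d=grab('wrist','w8'); s=bot.sense(); print(s['clock'],s['tool_pos'],s['tcp_rot'],s['ft_force'],s['ft_torque'],s['opening'])
cv2.imwrite('pics/w8b.png',cv2.resize(d['img'][0:210,160:400,::-1],None,fx=3.2,fy=2.8,interpolation=cv2.INTER_CUBIC))
e=grab('scene','s8'); 
cv2.imwrite('pics/s8b.png',cv2.resize(e['img'][190:320,160:320,::-1],None,fx=5,fy=4.5,interpolation=cv2.INTER_CUBIC))
E
```

```text
7.55 [ 467.95559836 -117.67966406   61.32976664] [-1.79978898e+02 -9.60178239e-02 -1.24724360e+01] [-0.96091378 -0.58364186 -2.08235405] [0.01387834 0.03858622 0.00358125] 0.3397345262927141
```

View pics/w8b.png

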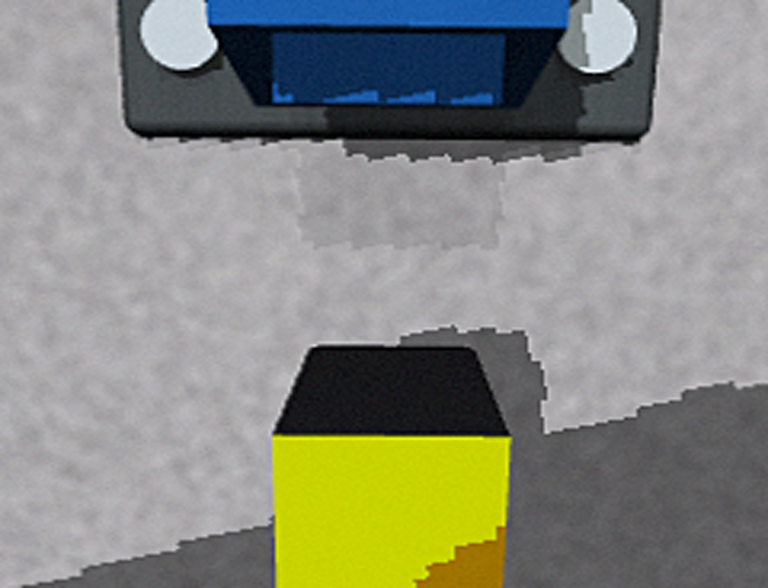

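View pics/s8b.png

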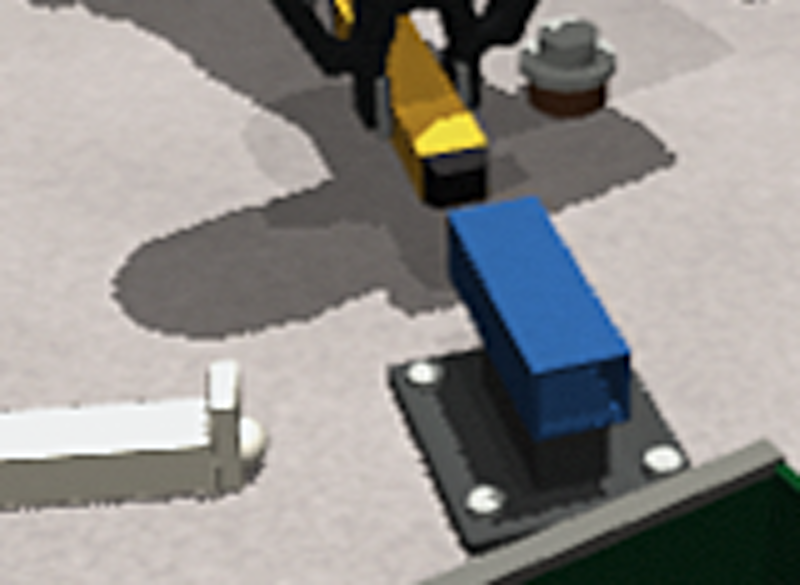

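```bash
python3 - <<'E'
from rel import *
d=load('w8'); g=lambda a,b:(160+(a+.5)/3.2-.5,(b+.5)/2.8-.5)
tcp=bot.sense()['tool_pos']
buv=[g(*p) for p in [(273,435),(510,436),(313,347),(473,347)]]
ruv=[g(*p) for p in [(209,24),(570,26),(258,105),(517,105)]]
rL=[(0,19.5,89.5),(0,-19.5,89.5),(0,19.5,50.5),(0,-19.5,50.5)]
rel(d,buv,ruv,tcp,rL=rL)
rel(d,buv,ruv[:2],tcp,rL=rL[:2])
L=[(48,15,30),(48,-15,30),(60,10.5,25.5),(60,-10.5,25.5)]
def fz(uv,L,x0):
    def f(q):
        c,s=np.cos(q[2]),np.sin(q[2]);R=np.array([[c,-s,0],[s,c,0],[0,0,1]])
        return (proj(d,np.array(L,float)@R.T+[q[0],q[1],q[3]])-np.array(uv)).ravel()
    r=least_squares(f,x0,x_scale=[1,1,.01,1]);print(r.x,np.round(r.fun,1))
fz(buv,L,[480,-118,-.22,56]); fz(ruv,rL,[576,-141,-.22,0]); fz(ruv[:2],rL[:2],[576,-141,-.22,0])
# mid top positions
print(tcp)
E
```

```text
bar [ 479.89107262 -120.11440784] -12.753856207648711 [[-0.1, -0.2], [0.4, -0.2], [-1.1, 0.1], [0.8, 0.4]]
rec [ 576.35180722 -141.22412544] -12.670779383090153 [[-0.6, -0.2], [0.1, -0.5], [-0.6, 0.3], [1.2, 0.7]]
button in mouth frame [-98.74196995  -0.56290971] dyaw -0.08307682455855772
bar [ 479.89107262 -120.11440784] -12.753856207648711 [[-0.1, -0.2], [0.4, -0.2], [-1.1, 0.1], [0.8, 0.4]]
rec [ 576.23195344 -141.28143236] -12.77961803535204 [[-0.3, 0.0], [0.3, 0.0]]
button in mouth frame [-98.63651411  -0.66807895] dyaw 0.025761827703329934
[ 4.79801227e+02 -1.20101431e+02 -2.22584810e-01  5.45391140e+01] [ 0.3 -0.4  0.  -0.4 -0.8  0.3  0.5  0.5]
[ 5.76768920e+02 -1.41317056e+02 -2.21145848e-01 -1.45485689e+00] [ 0.2 -0.1 -0.6 -0.4 -0.2  0.1  0.8  0.5]
[ 5.76431085e+02 -1.41326321e+02 -2.23049316e-01 -6.36426148e-01] [ 0.  0. -0.  0.]
[ 467.76289501 -117.68478127   61.15877618]
```

servo_tool --deltas '[{"translation":[0.01,0.05,-0.085],"rotation":[0,0,0],"hand":1},{"translation":[0.78,-0.175,0],"rotation":[0,0,0],"hand":1},{"translation":[0.98,-0.22,0],"rotation":[0,0,0],"hand":1},{"translation":[0.98,-0.22,0],"rotation":[0,0,0],"hand":1},{"translation":[0.59,-0.132,0],"rotation":[0,0,0],"hand":1},{"translation":[0,0,0],"rotation":[0,0,0],"hand":1},{"translation":[0,0,0],"rotation":[0,0,0],"hand":1},{"translation":[0,0,0],"rotation":[0,0,0],"hand":1}]'

```text
clock: 8.6
tool_pos: [500.4, -124.6, 59.7]
tcp_rot: [180.0, 0.0, -12.5]
ft_force: [-0.1, 0.1, -3.1]
opening: 0.339
```

```bash
python3 - <<'E'
from h import *
d=grab('wrist','w9'); s=bot.sense(); print(s['clock'],s['tool_pos'],s['tcp_rot'],s['ft_force'],s['ft_torque'],s['opening'])
cv2.imwrite('pics/w9b.png',cv2.resize(d['img'][0:210,160:400,::-1],None,fx=3.2,fy=2.8,interpolation=cv2.INTER_CUBIC))
e=grab('scene','s9'); 
cv2.imwrite('pics/s9b.png',cv2.resize(e['img'][190:320,160:320,::-1],None,fx=5,fy=4.5,interpolation=cv2.INTER_CUBIC))
E
```

```text
8.65 [ 500.51746773 -124.60628018   59.7146942 ] [-1.79997283e+02 -1.38946841e-03 -1.24766380e+01] [ 0.75447496 -0.18275815 -2.40977976] [0.00874356 0.04593192 0.00383756] 0.3427759487539544
```

View pics/w9b.png

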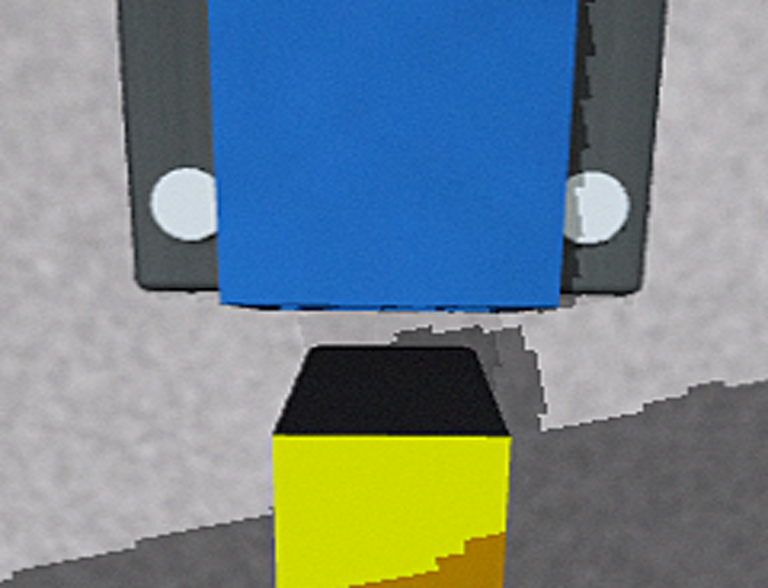

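View pics/s9b.png

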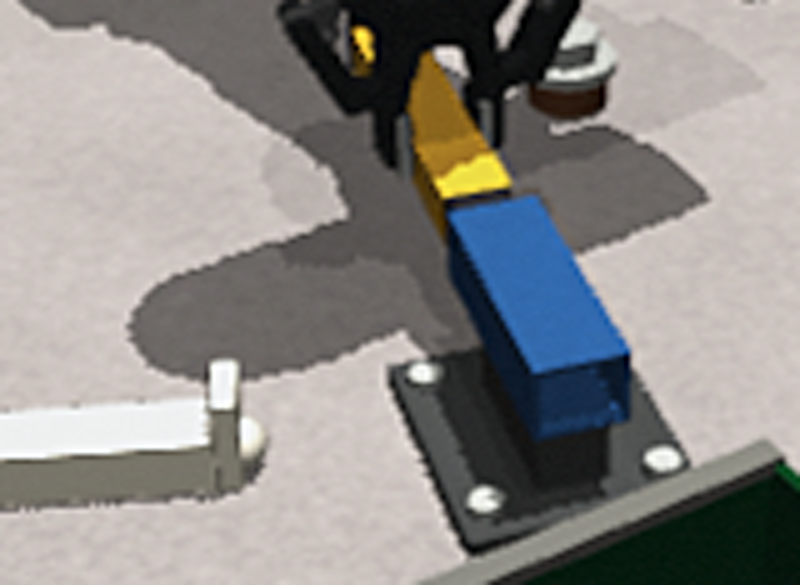

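```bash
python3 - <<'E'
from rel import *
d=load('w9'); g=lambda a,b:(160+(a+.5)/3.2-.5,(b+.5)/2.8-.5)
tcp=bot.sense()['tool_pos']
buv=[g(*p) for p in [(273,435),(510,436),(313,347),(473,347)]]
ruv=[g(*p) for p in [(220,303),(559,305),(208,1),(577,1)]]
A=[atz(d,p,89.5) for p in ruv]; 
for i,j in((0,2),(1,3)): print(np.degrees(np.arctan2(*(A[j]-A[i])[1::-1])),np.linalg.norm(A[j]-A[i]))
l1=np.linalg.norm(A[2]-A[0]);l2=np.linalg.norm(A[3]-A[1])
rel(d,buv,ruv,tcp,rL=[(0,19.5,89.5),(0,-19.5,89.5),(l1,19.5,89.5),(l2,-19.5,89.5)])
rel(d,buv,ruv,tcp,zoff=-6.7,rL=[(0,19.5,88),(0,-19.5,88),(l1,19.5,88),(l2,-19.5,88)])
# bar side edges in wrist for bar yaw (crop rows 437..585)
im=d['img'].astype(int)
yel=(im[:,:,0]>100)&(im[:,:,2]<60)&(im[:,:,1]>60)
for r in range(158,345,20):
    c=np.where(yel[r])[0]; a=atz(d,(c.min()-.5,r),tcp[2]+24.7);b=atz(d,(c.max()+.5,r),tcp[2]+24.7);print(r,c.min(),c.max(),((a+b)/2)[:2],np.linalg.norm(a-b))
E
```

```text
-13.06439555045231 34.663900531702154
-12.788259029245529 34.913737298973395
bar [ 512.28933593 -127.06031343] -12.764965479539196 [[-0.3, -0.2], [0.6, -0.1], [-1.2, 0.0], [0.9, 0.3]]
rec [ 576.50128338 -141.18997701] -12.862772674526916 [[-0.1, -0.0], [0.3, 0.1], [-0.5, -0.0], [0.4, 0.1]]
button in mouth frame [-65.74611507  -0.51955925] dyaw 0.09780719498772061
bar [ 512.19104849 -127.04644233] -12.764199626090535 [[0.1, -0.4], [0.2, -0.3], [-0.9, 0.2], [0.6, 0.5]]
rec [ 576.81114735 -141.26378418] -12.862408073081081 [[0.5, -0.8], [-0.4, -0.7], [0.3, 0.6], [-0.4, 0.7]]
button in mouth frame [-66.16354633  -0.52452147] dyaw 0.09820844699054557
158 245 319 [ 557.97935128 -137.35252461] 30.105473508625913
178 246 318 [ 550.00271459 -135.60187324] 29.8855585640909
198 246 317 [ 541.74816834 -133.57632339] 30.082527734809773
218 246 316 [ 533.14541871 -131.46541143] 30.295721846243694
238 248 314 [ 524.11829948 -129.4751317 ] 29.217052300830908
258 248 313 [ 514.72623964 -127.17584771] 29.436714967685642
278 250 311 [ 504.83857269 -124.99055734] 28.304412003405503
298 250 311 [ 494.45860896 -122.69634047] 28.99743742476349
318 250 310 [ 483.59311118 -120.04907225] 29.254434649444832
338 251 309 [ 472.0878742  -117.49969148] 29.04156255624515
```

servo_tool --deltas '[{"translation":[0.01,0.04,0.04],"rotation":[0,0,0],"hand":1},{"translation":[0.39,-0.089,0],"rotation":[0,0,0],"hand":1},{"translation":[0.39,-0.089,0],"rotation":[0,0,0],"hand":1},{"translation":[0.39,-0.089,0],"rotation":[0,0,0],"hand":1},{"translation":[0.39,-0.089,0],"rotation":[0,0,0],"hand":1},{"translation":[0.2,-0.045,0],"rotation":[0,0,0],"hand":1},{"translation":[0.2,-0.045,0],"rotation":[0,0,0],"hand":1},{"translation":[0.2,-0.045,0],"rotation":[0,0,0],"hand":1}]'

```text
clock: 9.7
tool_pos: [522.5, -129.2, 60.0]
tcp_rot: [180.0, 0.0, -12.5]
ft_force: [-0.1, -0.3, -3.4]
opening: 0.343
```

```bash
python3 - <<'E'
from h import *
s=bot.sense(); print(s['clock'],s['tool_pos'],s['tcp_rot'],s['ft_force'],s['ft_torque'],s['opening'])
E
```

```text
9.7 [ 522.50025459 -129.1969917    60.02120446] [ 1.79999903e+02  3.18197413e-03 -1.24767598e+01] [-0.09574413 -0.30449721 -3.39272955] [-0.00359919  0.0606173   0.02380598] 0.3431957974521379
```

servo_tool --deltas '[{"translation":[0.29,-0.066,0],"rotation":[0,0,0],"hand":1},{"translation":[0.29,-0.066,0],"rotation":[0,0,0],"hand":1},{"translation":[0.29,-0.066,0],"rotation":[0,0,0],"hand":1},{"translation":[0.29,-0.066,0],"rotation":[0,0,0],"hand":1},{"translation":[0.29,-0.066,0],"rotation":[0,0,0],"hand":1},{"translation":[0.29,-0.066,0],"rotation":[0,0,0],"hand":1}]'

```text
clock: 10.45
tool_pos: [540.0, -133.2, 60.0]
tcp_rot: [-180.0, 0.0, -12.5]
ft_force: [-0.4, 0.2, -1.9]
opening: 0.34
```

```bash
python3 - <<'E'
from h import *
d=grab('wrist','w10')
s=bot.sense(); print(s['clock'],s['tool_pos'],s['tcp_rot'],s['ft_force'],s['ft_torque'],s['opening'])
cv2.imwrite('pics/w10b.png',cv2.resize(d['img'][60:350,180:380,::-1],None,fx=2,fy=2,interpolation=cv2.INTER_CUBIC))
E
```

```text
10.5 [ 540.38255846 -133.26289096   60.04338351] [ 1.79996077e+02 -1.95291725e-02 -1.24754925e+01] [ 1.31740487 -1.15040709 -1.85946111] [ 0.01201076 -0.05363771  0.04430251] 0.3403497863841873
```

View pics/w10b.png

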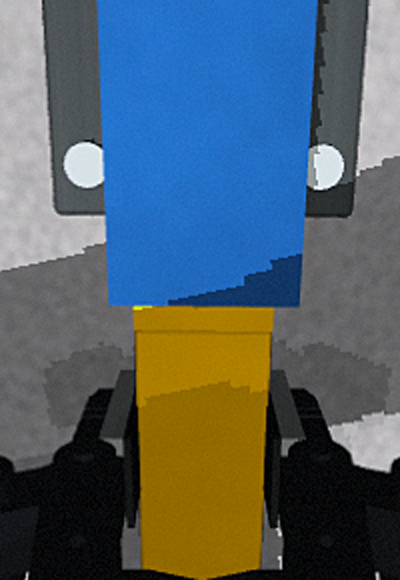

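servo_tool --deltas '[{"translation":[0.29,-0.066,0],"rotation":[0,0,0],"hand":1},{"translation":[0.29,-0.066,0],"rotation":[0,0,0],"hand":1},{"translation":[0.29,-0.066,0],"rotation":[0,0,0],"hand":1},{"translation":[0.29,-0.066,0],"rotation":[0,0,0],"hand":1},{"translation":[0.29,-0.066,0],"rotation":[0,0,0],"hand":1},{"translation":[0.1,-0.022,0],"rotation":[0,0,0],"hand":1},{"translation":[0,0,0],"rotation":[0,0,0],"hand":1}]'

```text
clock: 11.38
tool_pos: [555.3, -136.6, 60.0]
tcp_rot: [180.0, 0.0, -12.5]
ft_force: [-0.4, -0.6, -2.4]
opening: 0.339
```

```bash
python3 - <<'E'
from h import *
d=grab('wrist','w11')
s=bot.sense(); print(s['clock'],s['tool_pos'],s['tcp_rot'],s['ft_force'],s['ft_torque'],s['opening'])
cv2.imwrite('pics/w11b.png',cv2.resize(d['img'][180:350,200:360,::-1],None,fx=3.5,fy=3.5,interpolation=cv2.INTER_CUBIC))
E
```

```text
11.425 [ 555.2546065  -136.64833417   59.980096  ] [ 1.79999824e+02  8.26412503e-03 -1.24796662e+01] [-1.17464589 -0.21194981 -2.11693752] [ 0.00842628  0.02662566 -0.02893195] 0.3436478972971343
```

View pics/w11b.png

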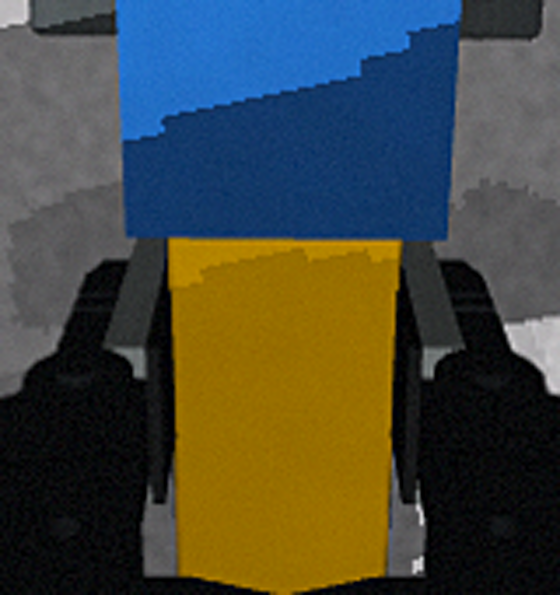

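servo_tool --deltas '[{"translation":[0.1,-0.022,0],"rotation":[0,0,0],"hand":1},{"translation":[0.1,-0.022,0],"rotation":[0,0,0],"hand":1},{"translation":[0.1,-0.022,0],"rotation":[0,0,0],"hand":1},{"translation":[0.1,-0.022,0],"rotation":[0,0,0],"hand":1}]'

```text
clock: 11.92
tool_pos: [559.4, -137.5, 60.0]
tcp_rot: [-180.0, 0.0, -12.5]
ft_force: [0.1, 0.3, -2.7]
opening: 0.34
```

servo_tool --deltas '[{"translation":[0.1,-0.022,0],"rotation":[0,0,0],"hand":1},{"translation":[0.1,-0.022,0],"rotation":[0,0,0],"hand":1}]'

```text
clock: 12.18
tool_pos: [561.4, -138.0, 60.0]
tcp_rot: [180.0, -0.0, -12.5]
ft_force: [-0.2, 0.0, -2.6]
opening: 0.337
```

servo_tool --deltas '[{"translation":[0.1,-0.022,0],"rotation":[0,0,0],"hand":1},{"translation":[0.0,0.0,0],"rotation":[0,0,0],"hand":1}]'

```text
clock: 12.42
tool_pos: [562.4, -138.2, 60.0]
tcp_rot: [180.0, -0.0, -12.5]
ft_force: [-0.4, 0.2, -2.8]
opening: 0.338
```

```bash
python3 - <<'E'
from h import *
d=grab('wrist','w12')
s=bot.sense(); print(s['clock'],s['tool_pos'],s['tcp_rot'],s['ft_force'],s['ft_torque'],s['opening'])
cv2.imwrite('pics/w12b.png',cv2.resize(d['img'][180:350,200:360,::-1],None,fx=3.5,fy=3.5,interpolation=cv2.INTER_CUBIC))
E
```

```text
12.475 [ 562.32068719 -138.19862669   60.00352713] [ 1.79999052e+02  3.22299721e-03 -1.24803326e+01] [-0.83116045  0.85413979 -2.77011936] [ 0.0327497   0.04900321 -0.04688457] 0.33928628101232583
```

View pics/w12b.png

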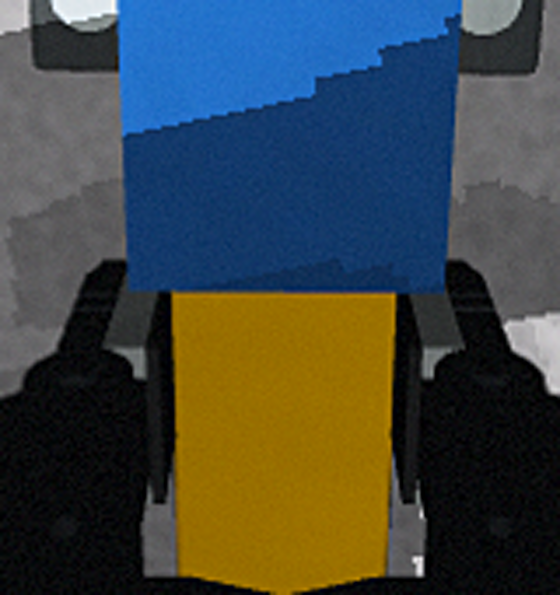

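servo_tool --deltas '[{"translation":[0.05,-0.011,0],"rotation":[0,0,0],"hand":1},{"translation":[0.05,-0.011,0],"rotation":[0,0,0],"hand":1},{"translation":[0.0,0.0,0],"rotation":[0,0,0],"hand":1}]'

```text
clock: 12.85
tool_pos: [563.4, -138.4, 60.1]
tcp_rot: [180.0, -0.0, -12.5]
ft_force: [-0.4, 0.4, -2.5]
opening: 0.337
```

servo_tool --deltas '[{"translation":[0.05,-0.011,0],"rotation":[0,0,0],"hand":1},{"translation":[0.0,0.0,0],"rotation":[0,0,0],"hand":1}]'

```text
clock: 13.1
tool_pos: [563.9, -138.5, 60.0]
tcp_rot: [180.0, -0.0, -12.5]
ft_force: [0.2, 0.5, -2.9]
opening: 0.343
```

servo_tool --deltas '[{"translation":[0.05,-0.011,0],"rotation":[0,0,0],"hand":1},{"translation":[0.0,0.0,0],"rotation":[0,0,0],"hand":1}]'

```text
clock: 13.35
tool_pos: [564.4, -138.7, 60.0]
tcp_rot: [180.0, -0.0, -12.5]
ft_force: [-0.1, -0.3, -2.5]
opening: 0.339
```

servo_tool --deltas '[{"translation":[0.05,-0.011,0],"rotation":[0,0,0],"hand":1},{"translation":[0.0,0.0,0],"rotation":[0,0,0],"hand":1}]'

```text
clock: 13.6
tool_pos: [564.9, -138.7, 60.0]
tcp_rot: [180.0, -0.0, -12.5]
ft_force: [-0.4, -0.7, -2.5]
opening: 0.341
```

```bash
python3 - <<'E'
from h import *
d=grab('wrist','w13')
s=bot.sense(); print(s['clock'],s['tool_pos'],s['ft_force'],s['ft_torque'],s['opening'])
cv2.imwrite('pics/w13b.png',cv2.resize(d['img'][180:350,200:360,::-1],None,fx=3.5,fy=3.5,interpolation=cv2.INTER_CUBIC))
E
```

```text
13.65 [ 564.8174116  -138.74908186   59.99652715] [-0.18551367  0.48130188 -3.00379741] [0.03790464 0.08944767 0.0179065 ] 0.3417513315981512
```

View pics/w13b.png

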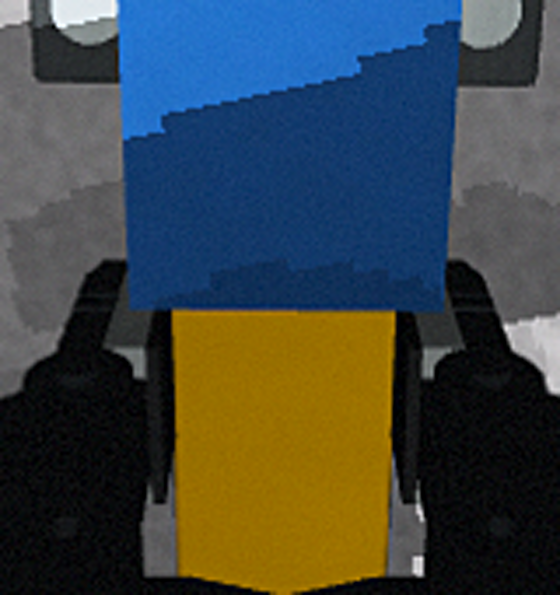

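servo_tool --deltas '[{"translation":[0,0,0],"rotation":[0,0,0],"hand":0.1},{"translation":[0,0,0],"rotation":[0,0,0],"hand":-0.2},{"translation":[0,0,0],"rotation":[0,0,0],"hand":-0.4},{"translation":[0,0,0],"rotation":[0,0,0],"hand":-0.4}]'

```text
clock: 14.15
tool_pos: [565.0, -138.8, 60.2]
tcp_rot: [-180.0, -0.0, -12.5]
ft_force: [-0.9, -0.5, 0.1]
opening: 0.701
```

```bash
python3 - <<'E'
from h import *
d=grab('wrist','w14')
s=bot.sense(); print(s['clock'],s['tool_pos'],s['ft_force'],s['ft_torque'],s['opening'])
cv2.imwrite('pics/w14b.png',cv2.resize(d['img'][180:350,170:390,::-1],None,fx=3.5,fy=3.5,interpolation=cv2.INTER_CUBIC))
E
```

```text
14.2 [ 564.93314384 -138.76019143   60.16028591] [ 0.15929654  0.42121886 -0.243962  ] [ 0.01052899  0.00386173 -0.03510102] 0.7022866193979745
```

View pics/w14b.png

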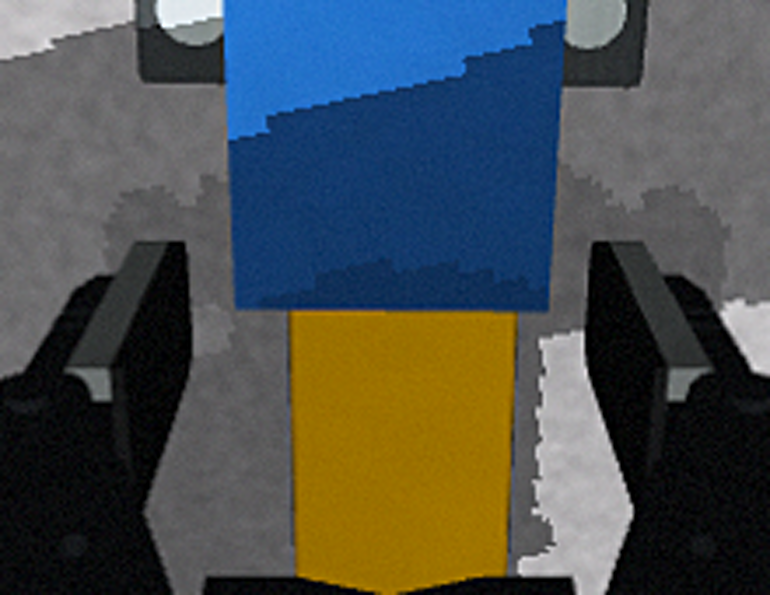

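servo_tool --deltas '[{"translation":[-1.5,0.34,0],"rotation":[0,0,0],"hand":-0.5},{"translation":[-2.5,0.57,0],"rotation":[0,0,0],"hand":-0.5},{"translation":[-1.6,0.36,0],"rotation":[0,0,0],"hand":-0.5},{"translation":[-0.5,0.11,0],"rotation":[0,0,0],"hand":-0.5},{"translation":[0,0,0],"rotation":[0,0,0],"hand":-0.5},{"translation":[0,0,0],"rotation":[0,0,0],"hand":-0.5}]' --force 25

```text
clock: 14.95
tool_pos: [504.5, -125.0, 60.1]
tcp_rot: [180.0, -0.0, -12.5]
ft_force: [-0.2, 0.9, -0.0]
opening: 0.75
```

```bash
python3 - <<'E'
from h import *
d=grab('wrist','w15')
s=bot.sense(); print(s['clock'],s['tool_pos'],s['ft_force'],s['ft_torque'],s['opening'])
E
```

```text
15.0 [ 504.44355887 -125.0394273    59.98439758] [-1.10404662 -0.49230674  0.12242821] [ 0.01543006 -0.00242751 -0.06258077] 0.7506992986847466
```

View pics/w15.png

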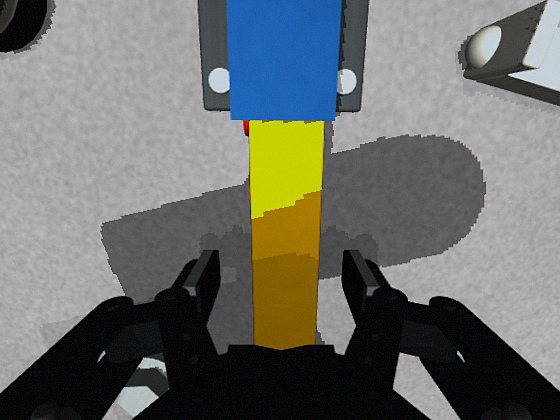

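servo_tool --deltas '[{"translation":[0,0,0],"rotation":[0,0,0],"hand":1},{"translation":[0,0,0],"rotation":[0,0,0],"hand":1},{"translation":[0,0,0],"rotation":[0,0,0],"hand":1},{"translation":[0,0,0],"rotation":[0,0,0],"hand":1},{"translation":[0,0,0],"rotation":[0,0,0],"hand":1},{"translation":[0,0,0],"rotation":[0,0,0],"hand":1}]' --force 25

```text
clock: 15.75
tool_pos: [503.8, -125.2, 60.0]
tcp_rot: [180.0, -0.0, -12.5]
ft_force: [-0.3, -4.8, -0.7]
opening: 0.347
```

```bash
python3 - <<'E'
from h import *
d=grab('wrist','w16')
s=bot.sense(); print(s['clock'],s['tool_pos'],s['ft_force'],s['ft_torque'],s['opening'])
cv2.imwrite('pics/w16b.png',cv2.resize(d['img'][80:350,190:370,::-1],None,fx=2.2,fy=2.2,interpolation=cv2.INTER_CUBIC))
E
```

```text
15.8 [ 503.80151812 -125.18914082   60.03584426] [ 0.36673617 -4.87161662 -1.0413042 ] [-1.78032051 -0.13084093 -0.29527133] 0.34561984927426853
```

View pics/w16b.png

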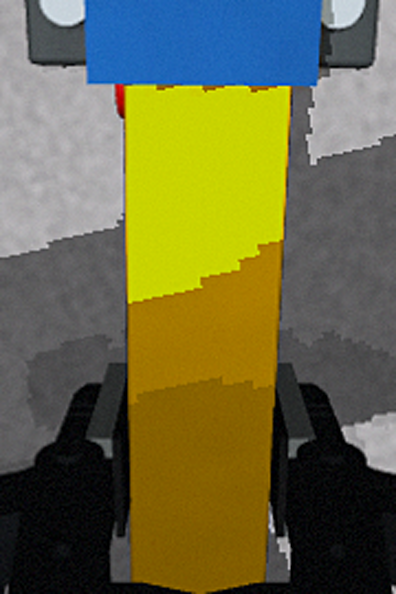

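servo_tool --deltas '[{"translation":[0.1,-0.022,0],"rotation":[0,0,0],"hand":1},{"translation":[0.1,-0.022,0],"rotation":[0,0,0],"hand":1},{"translation":[0.1,-0.022,0],"rotation":[0,0,0],"hand":1}]'

```text
clock: 16.18
tool_pos: [505.0, -125.6, 59.6]
tcp_rot: [180.0, 0.2, -12.5]
ft_force: [-4.8, -2.7, 2.0]
opening: 0.347
```

servo_tool --deltas '[{"translation":[0.1,-0.022,0],"rotation":[0,0,0],"hand":1},{"translation":[0.1,-0.022,0],"rotation":[0,0,0],"hand":1},{"translation":[0.1,-0.022,0],"rotation":[0,0,0],"hand":1}]'

```text
clock: 16.55
tool_pos: [508.0, -126.3, 59.6]
tcp_rot: [180.0, 0.2, -12.5]
ft_force: [-4.4, -4.0, 1.9]
opening: 0.344
```

```bash
python3 - <<'E'
from h import *
d=grab('wrist','w17')
s=bot.sense(); print(s['clock'],s['tool_pos'],s['ft_force'],s['ft_torque'],s['opening'])
cv2.imwrite('pics/w17b.png',cv2.resize(d['img'][80:350,190:370,::-1],None,fx=2.2,fy=2.2,interpolation=cv2.INTER_CUBIC))
E
```

```text
16.6 [ 508.17463056 -126.31290513   59.60806503] [-4.74347475 -3.92803024  2.28338933] [-1.39682233  1.38939233 -0.32561983] 0.3460110298421523
```

View pics/w17b.png

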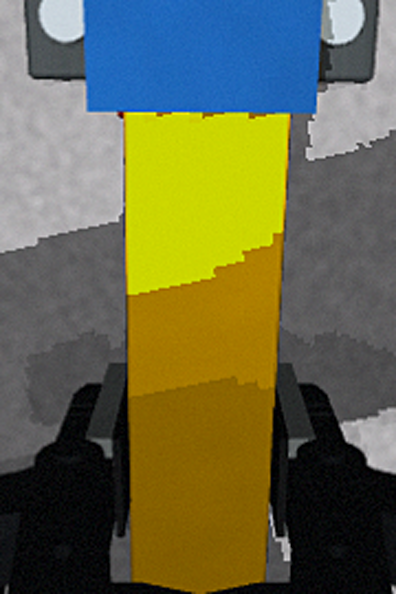

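servo_tool --deltas '[{"translation":[0.15,-0.033,0],"rotation":[0,0,0],"hand":1},{"translation":[0.15,-0.033,0],"rotation":[0,0,0],"hand":1},{"translation":[0.15,-0.033,0],"rotation":[0,0,0],"hand":1},{"translation":[0.15,-0.033,0],"rotation":[0,0,0],"hand":1},{"translation":[0.15,-0.033,0],"rotation":[0,0,0],"hand":1}]'

```text
clock: 17.23
tool_pos: [515.6, -128.0, 59.6]
tcp_rot: [180.0, 0.2, -12.5]
ft_force: [-4.7, -3.7, 1.9]
opening: 0.345
```

servo_tool --deltas '[{"translation":[0.15,-0.033,0],"rotation":[0,0,0],"hand":1},{"translation":[0.15,-0.033,0],"rotation":[0,0,0],"hand":1},{"translation":[0.15,-0.033,0],"rotation":[0,0,0],"hand":1},{"translation":[0.15,-0.033,0],"rotation":[0,0,0],"hand":1},{"translation":[0.15,-0.033,0],"rotation":[0,0,0],"hand":1}]'

```text
clock: 17.85
tool_pos: [523.1, -129.7, 59.6]
tcp_rot: [180.0, 0.2, -12.5]
ft_force: [-5.0, -3.3, 1.9]
opening: 0.346
```

```bash
python3 - <<'E'
from h import *
d=grab('wrist','w18')
s=bot.sense(); print(s['clock'],s['tool_pos'],s['ft_force'],s['ft_torque'],s['opening'])
cv2.imwrite('pics/w18b.png',cv2.resize(d['img'][80:350,190:370,::-1],None,fx=2.2,fy=2.2,interpolation=cv2.INTER_CUBIC))
E
```

```text
17.9 [ 523.29321171 -129.70348411   59.63641911] [-4.1845213  -3.464531    1.24966508] [-1.45398905  1.37465822 -0.33694962] 0.3487857047399187
```

View pics/w18b.png

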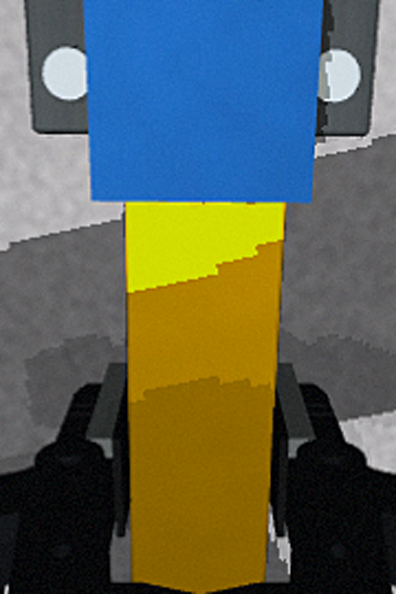

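servo_tool --deltas '[{"translation":[0.15,-0.033,0],"rotation":[0,0,0],"hand":1},{"translation":[0.15,-0.033,0],"rotation":[0,0,0],"hand":1},{"translation":[0.15,-0.033,0],"rotation":[0,0,0],"hand":1},{"translation":[0.15,-0.033,0],"rotation":[0,0,0],"hand":1},{"translation":[0.15,-0.033,0],"rotation":[0,0,0],"hand":1}]'

```text
clock: 18.52
tool_pos: [530.5, -131.3, 59.6]
tcp_rot: [180.0, 0.2, -12.5]
ft_force: [-4.7, -3.7, 0.8]
opening: 0.345
```

servo_tool --deltas '[{"translation":[0.15,-0.033,0],"rotation":[0,0,0],"hand":1},{"translation":[0.15,-0.033,0],"rotation":[0,0,0],"hand":1},{"translation":[0.15,-0.033,0],"rotation":[0,0,0],"hand":1},{"translation":[0.15,-0.033,0],"rotation":[0,0,0],"hand":1},{"translation":[0.15,-0.033,0],"rotation":[0,0,0],"hand":1}]'

```text
clock: 19.15
tool_pos: [538.0, -133.0, 59.6]
tcp_rot: [180.0, 0.2, -12.5]
ft_force: [-5.6, -3.7, 2.1]
opening: 0.347
```

servo_tool --deltas '[{"translation":[0.1,-0.022,0],"rotation":[0,0,0],"hand":1},{"translation":[0.1,-0.022,0],"rotation":[0,0,0],"hand":1},{"translation":[0.1,-0.022,0],"rotation":[0,0,0],"hand":1},{"translation":[0.1,-0.022,0],"rotation":[0,0,0],"hand":1}]'

```text
clock: 19.65
tool_pos: [542.1, -133.9, 59.6]
tcp_rot: [180.0, 0.2, -12.5]
ft_force: [-5.4, -3.1, 2.2]
opening: 0.347
```

servo_tool --deltas '[{"translation":[0.1,-0.022,0],"rotation":[0,0,0],"hand":1},{"translation":[0.1,-0.022,0],"rotation":[0,0,0],"hand":1},{"translation":[0.1,-0.022,0],"rotation":[0,0,0],"hand":1}]'

```text
clock: 20.02
tool_pos: [545.1, -134.5, 59.6]
tcp_rot: [180.0, 0.2, -12.5]
ft_force: [-4.6, -4.0, 1.8]
opening: 0.347
```

servo_tool --deltas '[{"translation":[0.05,-0.011,0],"rotation":[0,0,0],"hand":1},{"translation":[0.05,-0.011,0],"rotation":[0,0,0],"hand":1}]'

```text
clock: 20.27
tool_pos: [547.9, -133.9, 59.9]
tcp_rot: [-179.9, 0.0, -12.5]
ft_force: [-0.7, 0.1, -0.0]
opening: 0.348
```

servo_tool --deltas '[{"translation":[0.05,-0.011,0],"rotation":[0,0,0],"hand":1},{"translation":[0.05,-0.011,0],"rotation":[0,0,0],"hand":1}]'

```text
clock: 20.52
tool_pos: [549.0, -134.5, 60.0]
tcp_rot: [-180.0, 0.0, -12.5]
ft_force: [0.5, 0.5, -0.1]
opening: 0.346
```

servo_tool --deltas '[{"translation":[0,0,0],"rotation":[0,0,0],"hand":0},{"translation":[0,0,0],"rotation":[0,0,0],"hand":-0.5},{"translation":[0,0,0],"rotation":[0,0,0],"hand":-0.5},{"translation":[0,0,0],"rotation":[0,0,0],"hand":-0.5},{"translation":[0,0,3],"rotation":[0,0,0],"hand":-0.5},{"translation":[0,0,5],"rotation":[0,0,0],"hand":-0.5},{"translation":[0,2,3],"rotation":[0,0,0],"hand":-0.5},{"translation":[0,5,0],"rotation":[0,0,0],"hand":-0.5},{"translation":[0,5,0],"rotation":[0,0,0],"hand":-0.5},{"translation":[0,2,0],"rotation":[0,0,0],"hand":-0.5}]'

```text
clock: 21.78
tool_pos: [548.7, 7.3, 170.2]
tcp_rot: [-180.0, -0.0, -12.4]
ft_force: [1.4, -0.6, 0.2]
opening: 0.752
```

servo_tool --deltas '[{"translation":[1,0,0],"rotation":[0,0,0],"hand":-0.5},{"translation":[0,0,0],"rotation":[0,0,0],"hand":-0.5},{"translation":[0,0,0],"rotation":[0,0,0],"hand":-0.5}]'

```text
clock: 22.15
tool_pos: [558.8, 4.1, 169.8]
tcp_rot: [180.0, 0.0, -12.6]
ft_force: [-0.2, 0.8, 0.1]
opening: 0.75
```

```bash
python3 - <<'E'
from h import *
d=grab('wrist','w19');e=grab('top','t19')
s=bot.sense(); print(s['clock'],s['tool_pos'],s['ft_force'],s['opening'])
cv2.imwrite('pics/w19b.png',cv2.resize(d['img'][0:300,290:560,::-1],None,fx=2,fy=2,interpolation=cv2.INTER_CUBIC))
E
```

```text
22.25 [558.72210135   4.25164796 169.95320883] [0.01185395 0.30114866 0.33251218] 0.7519252321106421
```

View pics/w19b.png

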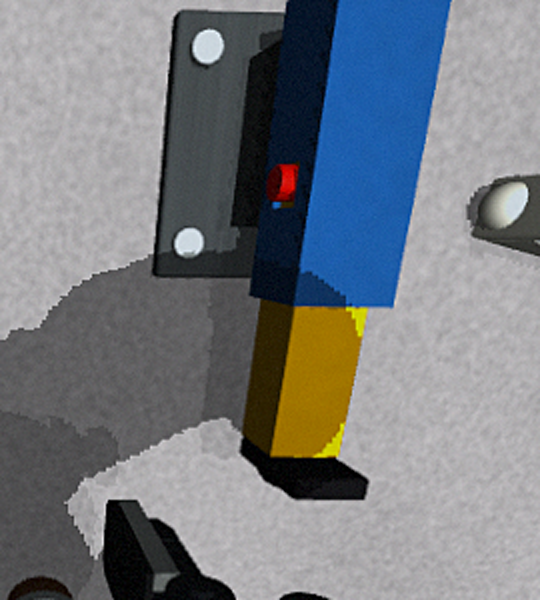

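View pics/t19.png

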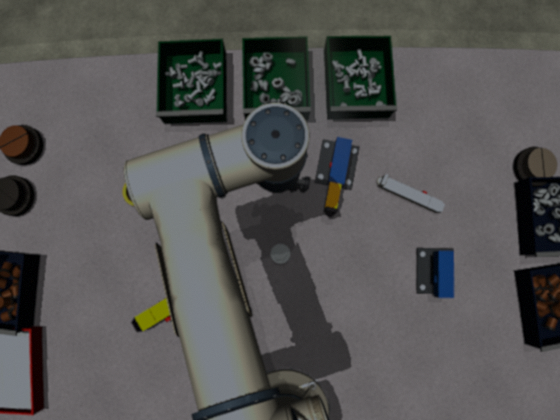

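```bash
python3 - <<'E'
from h import *
d=load('w19'); r=[576.4,-141.2,np.radians(-12.7)]
c,s=np.cos(r[2]),np.sin(r[2]);R=np.array([[c,-s,0],[s,c,0],[0,0,1]])
P=lambda L:(proj(d,np.array(L,float)@R.T+[r[0],r[1],0])-[290,0])*2
print(P([(0,19.5,89.5),(0,-19.5,89.5),(36.5,19.5,78.5),(53.5,19.5,78.5),(36.5,19.5,61.5),(53.5,19.5,61.5)]))
for p in (0,2,3.5,5):print(p,P([(45,19.5+p,69),(46.5,19.5+p,69)]).tolist())
cv2.imwrite('pics/w19c.png',cv2.resize(d['img'][60:120,400:460,::-1],None,fx=10,fy=10,interpolation=cv2.INTER_CUBIC))
E
```

```text
[[293.56463868 305.67969641]
 [393.29756754 306.60257172]
 [293.23853123 206.035294  ]
 [299.86136324 158.30984221]
 [272.11748557 207.7436206 ]
 [277.89051229 163.33100609]]
0 [[284.122193539108, 184.3258656403519], [284.6633097818275, 180.27666018151763]]
2 [[279.1157807557465, 184.25365397898182], [279.64843796611444, 180.20312897976058]]
3.5 [[275.3584013390438, 184.20012993616044], [275.8846993736678, 180.14862933684913]]
5 [[271.598849947709, 184.14715003136826], [272.11877621282815, 180.09468588038843]]
```

View pics/w19c.png

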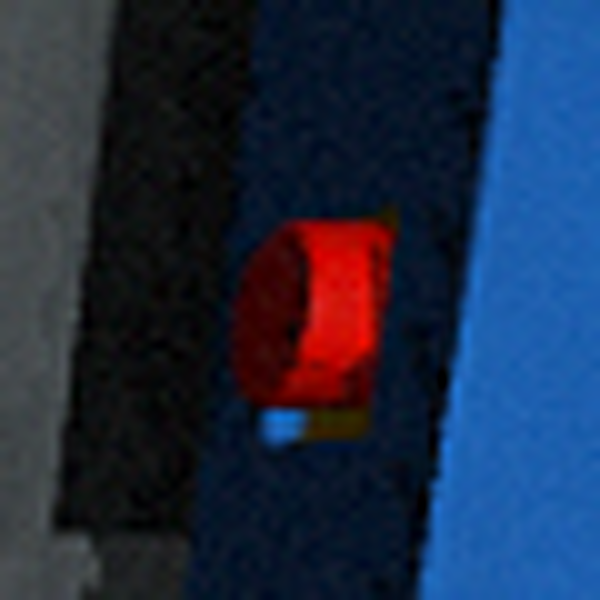

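```bash
python3 -c "
from station import bot
print(bot.close_job())"
```

```text
the job is handed in; nothing more can be done
None
```

The yellow bar is locked in the blue socket, and I handed the job in at about 22 s of the 62 s allowed.

**What I did:** I gripped the bar so the pads pressed the rear half of the button flush, lined it up with the leftmost socket, and slid it in until the front half of the button was under the mouth. I then re-gripped it further back at 25 N and pushed it in steps of 1.5 mm or less. The sliding push read about 5 N. That reading dropped to zero when the button popped out, at about 46 mm in (the hole is centred at 45 mm).

**Last checks:**
- **Lock:** In the wrist picture the button stands about 3.5–4 mm proud of the socket's outer face. It is about 1 mm past the middle of the hole along the bar and close to centred in height.
- **Robot clear:** The gripper is open and well away from the bar and socket, and the wrist force reads about zero.
- **Loose fittings:** The gripper was kept clear of all three. In the last top picture the hexagon plug is where it was. The arm hid the stepped plug and most of the brass ring, so I did not measure those two again.

No check failed or disagreed. `close_job` gives no verdict, so I can't confirm the judged result.

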